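# Unload the hinged glass press mould

## Task

Swing the lid of the hinged press mould back past vertical so that it stays open by itself, then push the knock-out key fully down, without forcing it, so that the pressed glass pull rises out of its cavity. Lift the pull out and lay it down gently, without dropping it, flat in the empty bay of the cooling tray, lengthwise like the finished one next door, and let go. Leave the mould open with its knock-out down, and do not disturb the finished pull or anything else on the bench.

Things in the scene. Friction and masses are not known exactly. Their poses are not given: they have to be found in the camera images.
- mould: Fixed steel press mould: block 125 (x) by 120 (y) by 45 mm high. Origin: centre of its underside; x points from the lid's free edge (robot side) to the hinge, y along the hinge. The cavity, 73 by 33 mm, 18 mm deep, is at the centre of its top; the glass pull lies in it 1 mm below the rim, out of reach of fingers. A grey housing on its -y side, 44 by 40 by 40 mm, carries the knock-out key.
- lid (a joint): Angle of the mould's lid about its hinge, rad: 0 shut (as it starts), stop at 1.85. The lid is a steel plate 125 by 116 by 12 mm, about 0.5 kg, lying on the block. It moves freely under its weight: let go below about 1.45 rad it falls shut, beyond that it falls open to its stop.
- lid_hinge (a point): A point on the lid's hinge line, mid-length, at the level of the block's top (45 mm above the bench). The hinge line is the mould's y axis; the lid's free edge, on the mould's -x side, swings up and over towards +x: positive rotation about +y.
- lid_bar (a point): Centre of the lid's handle: a round bar 10 mm in diameter and 86 mm clear length parallel to the hinge on posts above the lid. Shut, it lies 112 mm towards -x from the hinge line, 44.5 mm above it, with 27 mm free between the bar and the lid; the lid's free edge is 16 mm farther out than the bar. Axes: the lid's own (y along the bar). The bar can roll between the finger pads.
- knockout (a joint): Travel of the knock-out key, m: 0 up (as it starts), 0.015 fully down. It slides straight down with about 5 to 6 N of friction to a hard stop, where it must not be forced (30 N or more is too much), and stays where it is left. Full travel lifts the cavity floor, and the pull on it, by 13 mm.
- knockout_top (a point): Centre of the top of the knock-out key, a steel disc 26 mm in diameter, 68 mm above the bench when up.
- pull_center (a point): Centre (half-way up) of the pressed green glass pull in the mould: a bar with rounded ends, 70 long (x) by 30 wide (y) by 17 mm high, flat top and bottom, about 85 g. In the mould its length lies along the mould's x. After the knock-out its top 12 mm stand above the mould block.
- tray: Fixed aluminium cooling tray 130 (x) by 200 (y) by 25 mm high, walls and floor 5 mm, one wall across the middle making two bays, each 120 (x) by about 92 (y) mm. Origin: centre of its underside.
- bay (a point): Centre of the floor of the empty bay (the tray's +y half), on the floor's surface, 5 mm above the bench. Axes as the tray's: the pull is to lie along x.
- done_pull_center (a point): Centre of a finished glass pull, same shape and size, lying loose in the tray's other bay, lengthwise along the tray's x. Leave it alone.
- jar_center (a point): A loose amber jar 60 mm in diameter and 85 mm high, standing on the bench between robot and work; this point is half-way up. Leave it alone.
- pick_mid (a point): A loose pick with a wooden handle, 160 mm long, lying on the bench between mould and tray; this point is about its middle. Leave it alone.
- mug_center (a point): A loose white mug, 76 mm in diameter and 90 mm high, standing on the bench to the robot's right; this point is half-way up. Leave it alone.
- paddle_mid (a point): A loose flat steel paddle with a wooden handle lying on the bench beyond the work; this point is about its middle. Leave it alone.
Mind the look-alikes: they are no part of the job. Leave any blue look-alike of the mould alone.

How it is judged:
By the outcome, as a careful person would: the job done as asked, in the order asked, and still so for the second after the job is handed in, with the robot touching nothing.
It also fails if it takes over 72 s, if anything falls off the work surface, if the arm or the gripper's body presses on something with over 40 N, if the wrist force passes 120 N, or if a joint passes its speed limit or range.

## Robot

A 6-joint arm with a two-finger parallel gripper is mounted at the origin on the work surface. World frame = base frame: x ahead of the robot, y to its left, z up, the work surface at z = 0. Lengths are in m, angles in rad, forces in N, time in s.
With the tool pointing down it reaches from about 0.35 to 0.975 m from the base axis. Payload 4.9 kg.
Tool frame: the origin (TCP) lies at the very end of the fingers, on their centre line; the grasp point (between the pads) lies 19 mm behind it; x points along the fingers, y is the direction in which the jaws open and shut, and the axes are right-handed (so a half turn about x gives the same grasp; the last joint's range is limited). The gripper opens to 85 mm and grips with 20 to 120 N. Pads are 22 mm wide; open, the fingers measure 114 mm over their backs; the gripper's body (76 mm by 85 mm) begins 54 mm behind the grasp point. The pads swing forward as they close: fully open they stand 13 mm farther back than shut.
Start: joints at [-0.119, 0.053, 1.613, -0, 1.476, -0.119], TCP at [0.625, 0, 0.231] pointing down, gripper open.
Joint ranges: [-3.01, 3.01], [-1.01, 2.22], [0.06, 2.58], [-1.02, 4.17], [0.09, 2.62], [-3.14, 3.14]. Speed limits (rad/s): [2.57, 2.57, 3.14, 3.14, 3.14, 3.14].

## Interface

Orientations are given as a unit quaternion [w, x, y, z].
In Python, from plant import manip gives the robot as it stands.
- The arm moves only by the tool play_rows, never from a script. Its argument "plan" is a list of rows, each a list of 5 numbers: the shift along the tool's x, y, z in mm, then the turn about the tool's x in rad, then the closure, from -1 (fully open) to 1 (shut). A call has 1 to 8 rows; each row is the pose to reach, as a shift and turn from the pose commanded when the call began, along the tool's axes at that moment; what a row does not reach only later rows make up. A row lasts 1/8 s, in which the tool goes at most 62.5 mm and 10.7 degrees, less where a joint would pass 70% of its speed; a pose out of reach is approached as far as the arm can. A call with a gripper value outside its range is refused whole. The fingers move at their own pace and stop on an object; the grip force is fixed at half the most. Time passes only in rows, so rows that repeat a pose let the fingers close. It gives the time, the measured TCP pose, the force and the opening at its end, in the units of the state.
- manip.state(): the state, without advancing time (a new reading comes with each control period).
- manip.grab_frame(name): name is "scene" or "side" or "wrist"; returns a dict with "img" (420x560x3 uint8, red, green, blue), "range_z" (420x560 float32, m along the optical axis (not along the pixel's ray), 0 where there is no reading), "fx", "fy", "cx", "cy" (pixels), "origin" and "rotation" of the camera in the world. Camera axes: x right, y up, looking along -z (the intrinsics and any distortion apply to the point x, -y, -z); pixel columns grow to the right and rows downward; lengths in m; the calibration is good to about 2 mm. The wrist camera is an equidistant fisheye: a pixel r from the principal point sees the ray r / f radians off the axis. A picture is of the moment at which its call begins.
- manip.job_done(): hands the job in, once; it reports no verdict.
The state is a dict: "time": time; "joint_pos": joint angles; "joint_vel": joint speeds; "joint_efforts": joint torques, N m; "tool_pos": TCP position; "tool_rot": TCP orientation; "contact_force": force on the tool from outside, world axes, zero at the start; "ft_torque": the same for the moment, N m; "gripper_width": opening from 0.0 (shut) to 1.0 (fully open).
Only numpy, scipy, OpenCV 4.12 (cv2) and the standard library are available. Lean on these libraries where they do the work, as an engineer would, in place of code of your own. Each camera call takes 0.05 s, during which the arm holds its last target. There are 200 camera calls.

## Working session

There is one attempt and no reset: what is moved stays moved. The work goes in short steps, Python scripts to look and compute and a tool call to move; the robot and the scene stay as the last step left them, time stands still between calls to the robot, and variables do not carry over. Pictures are saved under pics/ and viewed, about 8 in all and at most 12, crops included, and the job is handed in when it is done.

Besides the shell and the picture viewer there is one more tool, called after "Emit:" by a JSON object that holds its "method" and its "body". play_rows: Moves the arm, as the interface text tells. Its arguments: {"type":"object","properties":{"plan":{"type":"array"}},"required":["plan"]}

```bash
mkdir -p pics
cat > h.py <<'E'
import numpy as np, cv2
from plant import manip
def grab(n,save=None):
    f=manip.grab_frame(n)
    if save: cv2.imwrite('pics/'+save,f['img'][:,:,::-1])
    return f
def cloud(f):
    h,w=f['range_z'].shape
    u,v=np.meshgrid(np.arange(w),np.arange(h)); z=f['range_z']
    x=(u-f['cx'])/f['fx']*z; y=-(v-f['cy'])/f['fy']*z
    P=np.stack([x,y,-z],-1)@np.array(f['rotation']).T+np.array(f['origin'])
    P[z==0]=np.nan
    return P
E
python3 - <<'E'
from h import *
for n in('scene','side'):
    f=grab(n,n+'0.png'); print({k:(v if not hasattr(v,'shape') or v.size<10 else v.shape) for k,v in f.items()})
    np.savez(n+'0.npz',P=cloud(f),img=f['img'])
print(manip.state())
E
```

```text
{'img': (420, 560, 3), 'range_z': (420, 560), 'fx': 532.1356619508451, 'fy': 532.1356619508451, 'cx': 271.3659875520668, 'cy': 200.59794494095422, 'origin': array([1.21321557, 1.06163411, 0.98350483]), 'rotation': array([0.25578123, 0.11718947, 0.43136965, 0.85718307])}Traceback (most recent call last):
  File "<stdin>", line 4, in <module>
  File "h.py", line 11, in cloud
    P=np.stack([x,y,-z],-1)@np.array(f['rotation']).T+np.array(f['origin'])
      ~~~~~~~~~~~~~~~~~~~~~^~~~~~~~~~~~~~~~~~~~~~~~~~
ValueError: matmul: Input operand 1 has a mismatch in its core dimension 0, with gufunc signature (n?,k),(k,m?)->(n?,m?) (size 4 is different from 3)
```

View pics/scene0.png

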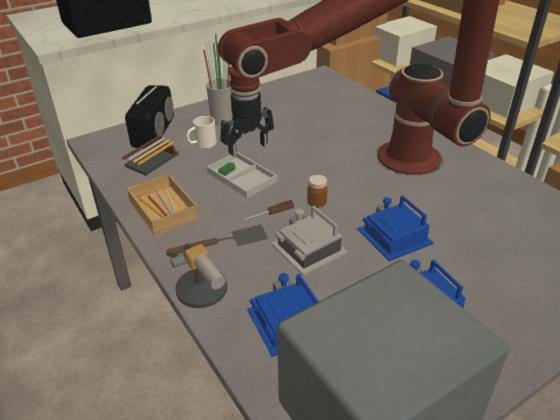

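The scene view shows the grey steel mould at (309,240). The blue look-alikes are at (395,228), (440,285) and (285,312). The tray is at (241,173) with a green pull at (228,168), the jar at (317,190), the pick at (270,211) and the mug at (204,132). I choose the grey mould.

```bash
sed -i "s/np.array(f\['rotation'\]).T/Rot(f['rotation']).T/" h.py
cat >> h.py <<'E'
from scipy.spatial.transform import Rotation
def Rot(q): q=np.asarray(q); return Rotation.from_quat([q[1],q[2],q[3],q[0]]).as_matrix()
E
python3 - <<'E'
from h import *
C=[]
for n in('scene','side'):
    f=grab(n,n+'0.png'); print(n,f['origin'],f['rotation'])
    P=cloud(f);np.savez(n+'0.npz',P=P,img=f['img'])
    for p in ([(309,240),(241,173),(228,168),(317,184),(325,222),(298,215),(265,180)] if n=='scene' else []): print(p,P[p[1],p[0]].round(4))
    C.append((P.reshape(-1,3),f['img'].reshape(-1,3)))
    if n=='scene':
        cv2.imwrite('pics/crop0.png',cv2.resize(f['img'][140:300,180:380,::-1],(800,640))[:600])
print(manip.state())
# top-down colour map 1.5mm/px region x .35-.95, y -.4..0.4
s=0.0012;x0,y0=.35,-.45
W,H=int(.8/s),int(.6/s)
im=np.zeros((H,W,3),np.uint8);zb=np.full((H,W),-1.)
for P,c in C:
    ok=np.isfinite(P[:,0])&(P[:,2]<.15)
    P=P[ok];c=c[ok];o=np.argsort(P[:,2]);P=P[o];c=c[o]
    r=H-1-((P[:,0]-x0)/s).astype(int);q=W-1-((P[:,1]-y0)/s).astype(int)
    k=(r>=0)&(r<H)&(q>=0)&(q<W);r,q,P,c=r[k],q[k],P[k],c[k]
    for dr in(0,1):
      for dq in (0,1):
        rr=np.minimum(r+dr,H-1);qq=np.minimum(q+dq,W-1)
        u=P[:,2]>zb[rr,qq];im[rr[u],qq[u]]=c[u];zb[rr[u],qq[u]]=P[u,2]
cv2.imwrite('pics/top0.png',im[:,:,::-1])
E
```

```text
scene [1.21321557 1.06163411 0.98350483] [0.25578123 0.11718947 0.43136965 0.85718307]
(309, 240) [0.575  0.2157 0.0587]
(241, 173) [ 0.5355 -0.2141  0.0169]
(228, 168) [ 0.5614 -0.2536  0.0245]
(317, 184) [0.4275 0.0508 0.0843]
(325, 222) [0.4938 0.1782 0.0573]
(298, 215) [0.5424 0.1185 0.0641]
(265, 180) [ 0.5002 -0.1229  0.0275]
side [-0.04653139 -0.75520855  0.85032902] [ 0.84831569  0.41842212 -0.13485743 -0.29512182]
{'time': 0.15, 'joint_pos': array([-1.18972056e-01,  5.32296576e-02,  1.61394212e+00,  2.88814264e-06,
        1.47600364e+00, -1.19000338e-01]), 'joint_vel': array([ 0.0021126 , -0.00060479, -0.00361592,  0.00192451, -0.0009549 ,
        0.00193138]), 'joint_efforts': array([ 5.10442842e-04, -3.94241810e+01, -3.70721948e+01, -1.15854355e-04,
        4.61802789e-03,  5.00508997e-05]), 'tool_pos': array([6.24528508e-01, 7.50509856e-05, 2.30352075e-01]), 'tool_rot': array([ 0.49956635,  0.49964772,  0.50044734, -0.50033797]), 'contact_force': array([-0.59042404,  0.04887269, -0.1901975 ]), 'ft_torque': array([ 0.01833801,  0.02934537, -0.0021441 ]), 'gripper_width': 1.0018109847419976}
```

View pics/top0.png

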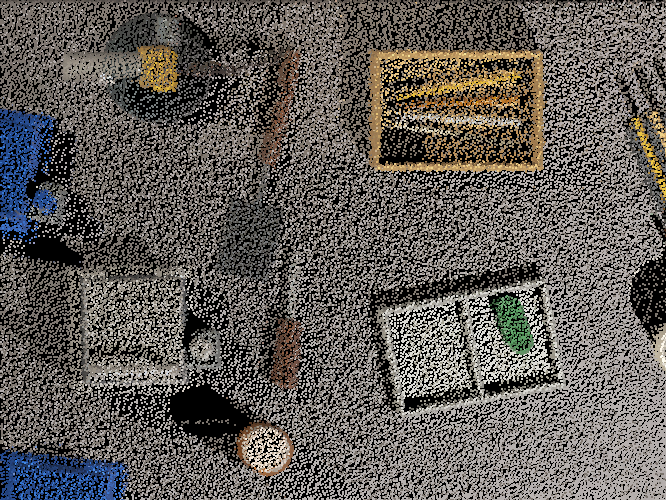

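View pics/crop0.png

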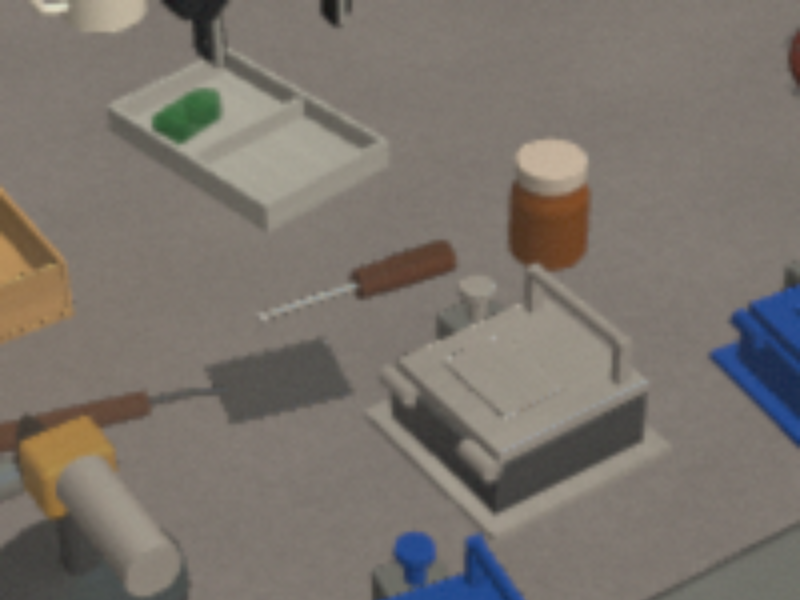

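The map shows the steel mould nearly aligned with world axes: bar on the robot side, key on the -y side. The tray is rotated about 10 degrees. The crop confirms my choice: grey-steel mould, bar, key and hinge knuckles. Now the fits.

Run:
```python
from h import *
d=[np.load(n+'0.npz') for n in('scene','side')]
for nm,D in zip(('scene','side','both'),d+[None]):
    Ps=[x['P'].reshape(-1,3) for x in (d if D is None else [D])]; Is=[x['img'].reshape(-1,3).astype(int) for x in (d if D is None else [D])]
    P=np.concatenate(Ps);I=np.concatenate(Is);k=np.isfinite(P[:,0]);P=P[k];I=I[k]
    def sel(x0,x1,y0,y1,z0,z1): return P[(P[:,0]>x0)&(P[:,0]<x1)&(P[:,1]>y0)&(P[:,1]<y1)&(P[:,2]>z0)&(P[:,2]<z1)]
    def rect(Q,name,w=0):
        if len(Q)<5: print(name,len(Q));return
        # robust orientation: sweep yaw, minimise percentile bbox area
        best=None
        for a in np.radians(np.arange(-25,25,.25)):
            c,s=np.cos(a),np.sin(a);u=Q[:,0]*c+Q[:,1]*s;v=-Q[:,0]*s+Q[:,1]*c
            lu,hu=np.percentile(u,[1,99]);lv,hv=np.percentile(v,[1,99])
            A=(hu-lu)*(hv-lv)
            if best is None or A<best[0]: 
                cu,cv_=(lu+hu)/2,(lv+hv)/2;best=(A,np.degrees(a),cu*c-cv_*s,cu*s+cv_*c,hu-lu,hv-lv)
        print(name,len(Q),np.round(best[1:],4),'z',np.percentile(Q[:,2],[5,50,95]).round(4))
    print(nm)
    rect(sel(.45,.68,.12,.28,.053,.062),'lid')
    B=sel(.42,.68,.12,.28,.082,.105);rect(B,'bar')
    rect(sel(.42,.68,.12,.3,-.001+.002,.012),'base')
    rect(sel(.48,.58,.07,.127,.062,.075),'key')
    rect(sel(.48,.58,.06,.127,.033,.045),'housing')
    rect(sel(.43,.63,-.36,-.07,.0215,.029),'traytop')
    G=P[(I[:,1]>I[:,0]+20)&(I[:,1]>I[:,2]+10)&(P[:,0]<.65)&(P[:,1]<-.1)];rect(G,'green')
    rect(sel(.38,.48,-.0,.1,.07,.095),'jar')
    rect(sel(.46,.6,-.02,.06,.008,.03),'pick')
```

```text
scene
lid 1179 [3.25   0.556  0.1906 0.1267 0.1168] z [0.0544 0.0578 0.0614]
bar 133 [2.75   0.5075 0.1884 0.0123 0.1041] z [0.0845 0.0924 0.0957]
base 1190 [-2.5     0.5499  0.212   0.2561  0.1718] z [0.0012 0.0035 0.0099]
key 53 [22.      0.5342  0.1092  0.0224  0.0233] z [0.0629 0.0668 0.0708]
housing 59 [-2.5     0.5337  0.1024  0.0431  0.0254] z [0.036  0.0401 0.0432]
traytop 361 [ 9.75    0.5336 -0.2142  0.1324  0.2034] z [0.0219 0.0242 0.0277]
green 260 [-25.       0.4799  -0.441    0.0519   0.4483] z [0.0123 0.0245 0.2822]
jar 208 [16.75    0.4138  0.0349  0.0502  0.0486] z [0.0727 0.0838 0.0878]
pick 228 [-8.750e+00  5.414e-01  6.100e-03  1.035e-01  2.450e-02] z [0.0098 0.0208 0.0275]
side
lid 786 [3.25   0.5504 0.1863 0.1236 0.1142] z [0.0538 0.0567 0.0606]
bar 98 [2.5    0.5034 0.1863 0.0113 0.1038] z [0.0843 0.0911 0.0949]
base 316 [-7.75    0.5442  0.1989  0.2442  0.1664] z [0.0013 0.0043 0.0095]
key 44 [-13.75     0.5305   0.1056   0.0233   0.025 ] z [0.0641 0.0659 0.0685]
housing 131 [1.5    0.5235 0.1062 0.0565 0.0415] z [0.034  0.0382 0.0424]
traytop 609 [11.      0.
[... 307 characters left out ...]
h
lid 1965 [1.75   0.5531 0.1891 0.1264 0.1168] z [0.0541 0.0574 0.0613]
bar 231 [2.     0.5054 0.1873 0.0148 0.1048] z [0.0844 0.0916 0.0954]
base 1506 [-1.      0.5493  0.2096  0.254   0.1752] z [0.0013 0.0037 0.0099]
key 97 [24.75    0.5328  0.1076  0.0265  0.0251] z [0.0637 0.0663 0.07  ]
housing 190 [0.     0.5249 0.1062 0.0591 0.0409] z [0.0346 0.039  0.0429]
traytop 970 [10.25    0.5331 -0.2165  0.1329  0.2032] z [0.0218 0.0236 0.027 ]
green 1516 [-25.       0.4697  -0.4392   0.0692   0.4431] z [0.0166 0.1765 0.3124]
jar 484 [-13.       0.4119   0.0318   0.0514   0.0559] z [0.0724 0.0832 0.0873]
pick 476 [-7.250e+00  5.405e-01  3.000e-03  1.083e-01  3.040e-02] z [0.0095 0.0203 0.0263]
```

Bar centre is about (0.5055, 0.1875, 0.0895), mould yaw about 3 degrees. Moving above the bar (tool y = world x, tool z = world -y).

Emit:
{"method": "play_rows", "body": {"plan": [[20, -40, -62, -0.05, -0.2], [40, -70, -110, -0.05, -0.1], [70, -100, -160, -0.05, 0], [70, -119, -187, -0.05, 0], [70, -119, -187, -0.05, 0], [70, -119, -187, -0.05, 0]]}}

```text
time: 0.9
tool_pos: [0.5063, 0.1868, 0.1616]
tool_rot: [0.513, 0.487, 0.512, -0.487]
contact_force: [0.9, 0.1, 0.7]
gripper_width: 0.501
```

Run:
```python
from h import *
f=grab('wrist','w1.png'); print({k:v for k,v in f.items() if k not in('img','range_z')}); s=manip.state(); print(s['tool_pos'],s['tool_rot'],Rot(s['tool_rot']).round(3),s['contact_force'],s['gripper_width'])
```

```text
{'fx': 325.19226210127806, 'fy': 325.19226210127806, 'cx': 277.06820804902776, 'cy': 208.10002947042912, 'origin': array([0.50323589, 0.26043546, 0.30412407]), 'rotation': array([ 0.98880295, -0.14705473, -0.00387953,  0.02507148])}
[0.5067013  0.18646961 0.16175614] [ 0.51245751  0.48770151  0.5119066  -0.48732552] [[ 0.001  0.999  0.049]
 [-0.     0.049 -0.999]
 [-1.     0.001  0.   ]] [ 0.24336682 -0.77935824  0.32464173] 0.4960879315153977
```

View pics/w1.png

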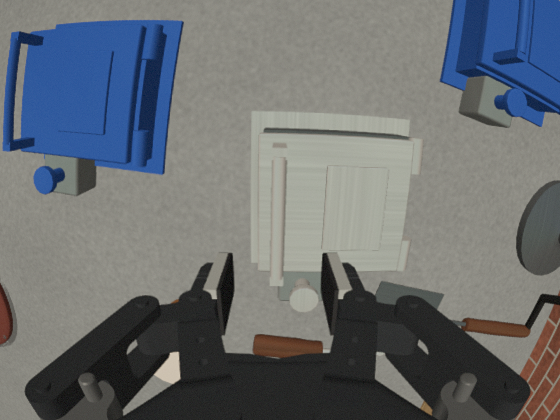

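The wrist view shows the bar from (280,150) to (276,285), centred between the pads (x about 277). A check with wrist depth follows.

```bash
cat >> h.py <<'E'
def wcloud(f):
    h,w=f['range_z'].shape
    u,v=np.meshgrid(np.arange(w),np.arange(h)); z=f['range_z']
    a=(u-f['cx'])/f['fx']; b=(v-f['cy'])/f['fy']; r=np.hypot(a,b)+1e-9; t=np.tan(r)/r
    P=np.stack([a*t*z,-b*t*z,-z],-1)@Rot(f['rotation']).T+np.array(f['origin'])
    P[z==0]=np.nan
    return P
E
python3 - <<'E'
from h import *
f=grab('wrist');P=wcloud(f).reshape(-1,3)
B=P[(P[:,2]>.083)&(P[:,2]<.105)&(abs(P[:,0]-.505)<.03)&(abs(P[:,1]-.187)<.07)]
print(len(B),np.percentile(B,[1,50,99],axis=0).round(4),np.degrees(np.polyfit(B[:,1],B[:,0],1)[0]))
L=P[(P[:,2]>.05)&(P[:,2]<.066)&(abs(P[:,0]-.55)<.1)&(abs(P[:,1]-.187)<.08)]
print(cv2.minAreaRect(L[:,:2].astype(np.float32)),np.median(L[:,2]),np.percentile(L,[1,99],axis=0))
K=P[(P[:,2]>.062)&(P[:,2]<.08)&(abs(P[:,0]-.533)<.03)&(abs(P[:,1]-.105)<.02)];print(len(K),K.min(0),K.max(0),np.median(K,0))
E
```

```text
1976 [[0.502  0.1373 0.0894]
 [0.5074 0.193  0.0936]
 [0.5129 0.2376 0.0956]] -1.5560411806244956
((0.5596746206283569, 0.17959807813167572), (0.13629405200481415, 0.13687314093112946), 1.689122200012207) 0.05781239694834936 [[0.49274945 0.13117689 0.05114103]
 [0.62334337 0.24555723 0.06260039]]
648 [0.52141884 0.09488743 0.06202863] [0.54577241 0.12044144 0.06971748] [0.53348065 0.1096223  0.06784906]
```

Emit:
{"method": "play_rows", "body": {"plan": [[50, 0, 0, 0.01, 0.1], [84, 0, 0, 0.01, 0.2], [84, 0, 0, 0.01, 1], [84, 0, 0, 0.01, 1], [84, 0, 0, 0.01, 1], [84, 0, 0, 0.01, 1]]}}

```text
time: 1.75
tool_pos: [0.5074, 0.1861, 0.0787]
tool_rot: [0.511, 0.491, 0.509, -0.49]
contact_force: [4.4, -5.0, -4.8]
gripper_width: 0.087
```

Emit:
{"method": "play_rows", "body": {"plan": [[-5, 2, 0, 0, 1], [-10, 4, 0, 0, 1], [-19, 9, 0, 0, 1], [-27, 15, 0, 0, 1], [-36, 22, 0, 0, 1], [-36, 22, 0, 0, 1]]}}

```text
time: 2.5
tool_pos: [0.5294, 0.1867, 0.1149]
tool_rot: [0.511, 0.49, 0.509, -0.49]
contact_force: [2.4, -5.8, -4.1]
gripper_width: 0.086
```

Emit:
{"method": "play_rows", "body": {"plan": [[-8, 7, 0, 0, 1], [-14, 15, 0, 0, 1], [-21, 24, 0, 0, 1], [-26, 33, 0, 0, 1], [-31, 42, 0, 0, 1], [-34, 52, 0, 0, 1], [-34, 52, 0, 0, 1]]}}

```text
time: 3.38
tool_pos: [0.5801, 0.1881, 0.15]
tool_rot: [0.51, 0.489, 0.509, -0.491]
contact_force: [-5.2, -8.1, 3.8]
gripper_width: 0.089
```

Run:
```python
from h import *
a=grab('side')['img'][60:300,150:420];b=grab('scene')['img'][120:300,200:400]
s=np.hstack([cv2.resize(a,(400,356)),cv2.resize(b,(396,356))]);cv2.imwrite('pics/o1.png',s[:,:,::-1])
```

```text
(no output)
```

View pics/o1.png

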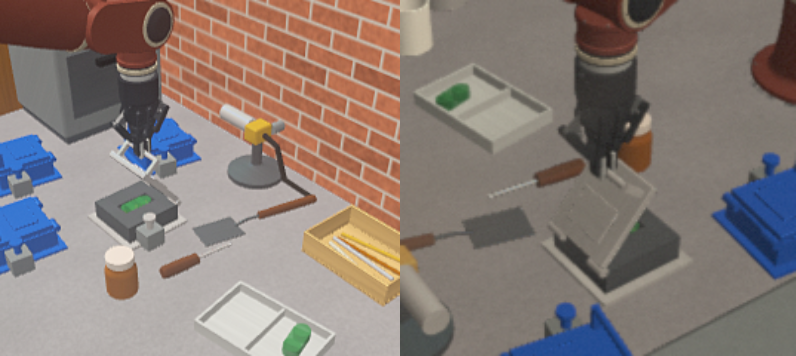

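Both views show the lid raised about 50 degrees in the grip. Carrying on along the arc.

Emit:
{"method": "play_rows", "body": {"plan": [[-3, 10, 0, 0, 1], [-5, 20, 0, 0, 1], [-6, 31, 0, 0, 1], [-6, 41, 0, 0, 1], [-5, 52, 0, 0, 1], [-4, 62, 0, 0, 1], [-1, 72, 0, 0, 1], [-1, 72, 0, 0, 1]]}}

```text
time: 4.47
tool_pos: [0.654, 0.1915, 0.1519]
tool_rot: [0.511, 0.491, 0.508, -0.49]
contact_force: [-0.2, -6.0, 2.7]
gripper_width: 0.083
```

Emit:
{"method": "play_rows", "body": {"plan": [[1, 5, 0, 0, 1], [3, 10, 0, 0, 1], [8, 20, 0, 0, 1], [13, 29, 0, 0, 1], [15, 32, 0, 0, 1], [15, 32, 0, 0, 1]]}}

```text
time: 5.22
tool_pos: [0.6873, 0.1921, 0.1363]
tool_rot: [0.512, 0.492, 0.507, -0.489]
contact_force: [3.8, -7.6, 4.1]
gripper_width: 0.086
```

Run:
```python
from h import *
a=grab('side')['img'][60:240,200:400];b=grab('wrist')['img']
s=np.hstack([cv2.resize(a,(400,360)),cv2.resize(b,(400,300))[0:300].copy() if 0 else cv2.copyMakeBorder(cv2.resize(b,(400,300)),0,60,0,0,0)]);cv2.imwrite('pics/o2.png',s[:,:,::-1])
```

```text
(no output)
```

View pics/o2.png

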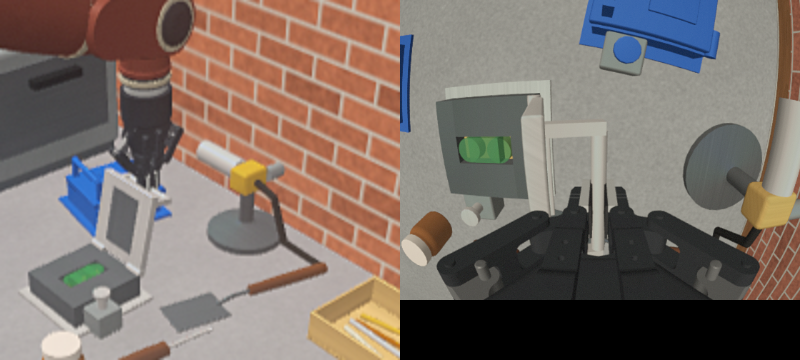

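The lid is past vertical at about 102 degrees and there is clearance between finger and lid. Open the fingers a little, follow +x, then lift out.

Emit:
{"method": "play_rows", "body": {"plan": [[0, 3, 0, 0, 0.6], [0, 6, 0, 0, 0.55], [0, 8, 0, 0, 0.55], [0, 8, 0, 0, 0.55], [-15, 8, 0, 0, 0.55], [-35, 8, 0, 0, 0.55], [-80, 8, 0, 0, 0.55], [-120, 8, 0, 0, 0.55]]}}

```text
time: 6.32
tool_pos: [0.6922, 0.1946, 0.2572]
tool_rot: [0.51, 0.491, 0.509, -0.489]
contact_force: [0.3, -0.0, 0.9]
gripper_width: 0.228
```

Run:
```python
from h import *
print(manip.state()['contact_force'],manip.state()['tool_pos'])
f=grab('scene');P=cloud(f);np.savez('scene1.npz',P=P,img=f['img']);g=grab('side');Q=cloud(g);np.savez('side1.npz',P=Q,img=g['img'])
s=np.hstack([cv2.resize(g['img'][60:240,200:400],(400,360)),cv2.resize(f['img'][120:300,220:420],(400,360))]);cv2.imwrite('pics/o3.png',s[:,:,::-1])
for n,P,I in(('scene',P,f['img']),('side',Q,g['img'])):
    P=P.reshape(-1,3);I=I.reshape(-1,3).astype(int)
    k=(I[:,1]>I[:,0]+20)&(I[:,1]>I[:,2]+10)&(P[:,1]>.1)&(P[:,1]<.3)&(P[:,2]<.1)
    G=P[k];print(n,'glass',len(G),cv2.minAreaRect(G[:,:2].astype(np.float32)),np.median(G[:,2]))
    K=P[(P[:,2]>.062)&(P[:,2]<.08)&(abs(P[:,0]-.533)<.02)&(abs(P[:,1]-.107)<.02)];print('key',len(K),(K.min(0)+K.max(0))/2,np.median(K,0))
    T=P[(P[:,2]>.041)&(P[:,2]<.049)&(P[:,0]>.47)&(P[:,0]<.60)&(P[:,1]>.127)&(P[:,1]<.27)];print('top',len(T),cv2.minAreaRect(T[:,:2].astype(np.float32)))
    B=P[(P[:,2]>.08)&(P[:,2]<.2)&(P[:,0]>.6)&(P[:,0]<.75)&(P[:,1]>.13)&(P[:,1]<.25)];print('lid',np.percentile(B,[2,98],axis=0) if len(B) else 0)
```

```text
[ 0.28993796 -0.00733488  0.90234308] [0.69219384 0.19456296 0.25715778]
scene glass 170 ((0.5558168888092041, 0.18921254575252533), (0.06708730012178421, 0.03265950828790665), 3.2898952960968018) 0.04446567530180923
key 53 [0.53312218 0.10947427 0.06706395] [0.53441426 0.11171803 0.06786804]
top 1007 ((0.5461177825927734, 0.19053088128566742), (0.11043708771467209, 0.12317065894603729), 1.8805011510849)
lid [[0.63907625 0.13899903 0.08372881]
 [0.69667687 0.24913792 0.16917421]]
side glass 129 ((0.5564441680908203, 0.1901940107345581), (0.03618408367037773, 0.07199927419424057), 86.93254089355469) 0.042200601762687695
key 44 [0.53212702 0.1047996  0.06599532] [0.53011198 0.10548923 0.06631959]
top 706 ((0.5449076294898987, 0.18786197900772095), (0.10952942073345184, 0.12366216629743576), 1.9701471328735352)
lid [[0.62722969 0.13182575 0.08217827]
 [0.6908805  0.24477079 0.16553628]]
```

View pics/o3.png

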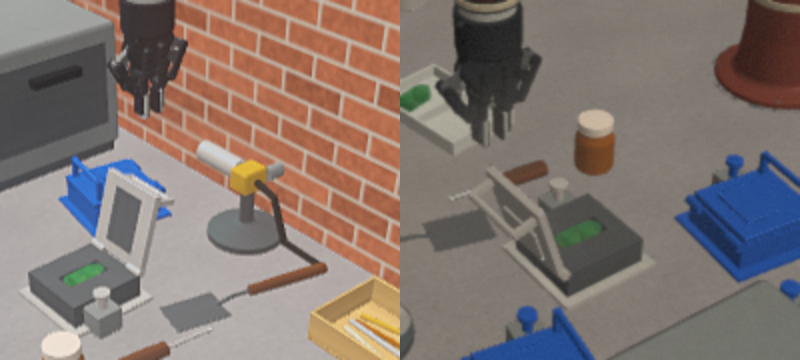

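The lid stays open at its stop and the green pull shows in the cavity. It sits at (0.556, 0.1895), the key at (0.533, 0.107), yaw about 0.04. Next: close the fingers and go above the key.

Emit:
{"method": "play_rows", "body": {"plan": [[0, -50, 25, 0, 1], [0, -100, 50, 0, 1], [20, -140, 70, 0, 1], [70, -162, 81, 0, 1], [120, -162, 81, 0, 1], [170, -162, 81, 0, 1], [170, -162, 81, 0, 1]]}}

```text
time: 7.3
tool_pos: [0.5295, 0.1068, 0.0794]
tool_rot: [0.508, 0.488, 0.512, -0.492]
contact_force: [-0.2, 0.6, 0.3]
gripper_width: -0.001
```

Run:
```python
from h import *
s=manip.state();print(s['tool_pos'],s['contact_force'],s['gripper_width'])
```

```text
[0.52950676 0.10676495 0.07938341] [-0.17741234  0.58740894  0.3197709 ] -0.0010136614187044694
```

Emit:
{"method": "play_rows", "body": {"plan": [[7, 3, 0, 0, 1], [10, 3, 0, 0, 1], [13, 3, 0, 0, 1], [15, 3, 0, 0, 1], [17, 3, 0, 0, 1], [19, 3, 0, 0, 1], [21, 3, 0, 0, 1], [21, 3, 0, 0, 1]]}}

```text
time: 8.3
tool_pos: [0.5366, 0.1072, 0.0632]
tool_rot: [0.51, 0.49, 0.51, -0.49]
contact_force: [-1.4, -0.2, 4.2]
gripper_width: -0.001
```

Emit:
{"method": "play_rows", "body": {"plan": [[1, 0, 0, 0, 1], [2, 0, 0, 0, 1], [3, 0, 0, 0, 1], [3, 0, 0, 0, 1]]}}

```text
time: 8.8
tool_pos: [0.5366, 0.1072, 0.0601]
tool_rot: [0.51, 0.49, 0.51, -0.49]
contact_force: [-1.3, 0.1, 4.9]
gripper_width: 0.002
```

Emit:
{"method": "play_rows", "body": {"plan": [[1, 0, 0, 0, 1], [2, 0, 0, 0, 1], [3, 0, 0, 0, 1], [4, 0, 0, 0, 1], [5, 0, 0, 0, 1], [5, 0, 0, 0, 1]]}}

```text
time: 9.55
tool_pos: [0.5366, 0.1072, 0.0551]
tool_rot: [0.51, 0.49, 0.51, -0.49]
contact_force: [-0.8, -0.3, 5.5]
gripper_width: 0.002
```

Emit:
{"method": "play_rows", "body": {"plan": [[0.5, 0, 0, 0, 1], [1, 0, 0, 0, 1], [1.5, 0, 0, 0, 1], [1.5, 0, 0, 0, 1]]}}

```text
time: 10.05
tool_pos: [0.5366, 0.1072, 0.0536]
tool_rot: [0.51, 0.49, 0.51, -0.49]
contact_force: [-2.0, -0.8, 5.2]
gripper_width: -0.003
```

Emit:
{"method": "play_rows", "body": {"plan": [[0.5, 0, 0, 0, 1], [0.5, 0, 0, 0, 1]]}}

```text
time: 10.3
tool_pos: [0.5366, 0.1072, 0.0531]
tool_rot: [0.51, 0.49, 0.51, -0.49]
contact_force: [-2.6, 0.3, 4.7]
gripper_width: -0.003
```

Emit:
{"method": "play_rows", "body": {"plan": [[0.5, 0, 0, 0, 1], [0.5, 0, 0, 0, 1]]}}

```text
time: 10.55
tool_pos: [0.5366, 0.1072, 0.053]
tool_rot: [0.51, 0.49, 0.51, -0.49]
contact_force: [-2.7, -0.1, 8.6]
gripper_width: 0.003
```

Emit:
{"method": "play_rows", "body": {"plan": [[0.5, 0, 0, 0, 1], [0.5, 0, 0, 0, 1]]}}

```text
time: 10.8
tool_pos: [0.5366, 0.1072, 0.053]
tool_rot: [0.51, 0.49, 0.51, -0.49]
contact_force: [-4.6, -0.5, 10.6]
gripper_width: 0.003
```

The key is against its stop: z has held at 0.053 while the force rose to about 11 N. Lift off and look.

Emit:
{"method": "play_rows", "body": {"plan": [[-10, 0, 0, 0, 1], [-50, 0, 0, 0, 1], [-110, 0, 0, 0, 1], [-130, 0, 0, 0, 0.5], [-130, 0, 0, 0, 0.1]]}}

```text
time: 11.42
tool_pos: [0.5373, 0.1072, 0.1832]
tool_rot: [0.511, 0.491, 0.509, -0.489]
contact_force: [-0.3, -0.2, -0.8]
gripper_width: 0.421
```

Run:
```python
from h import *
s=manip.state();print(s['tool_pos'],s['joint_pos'],s['contact_force'],s['gripper_width'])
for n in('scene','side','wrist'):
    f=grab(n);P=(wcloud if n=='wrist' else cloud)(f).reshape(-1,3);I=f['img'].reshape(-1,3).astype(int)
    k=(I[:,1]>I[:,0]+20)&(I[:,1]>I[:,2]+10)&(P[:,1]>.1)&(P[:,1]<.3)&(P[:,2]<.1)&(P[:,2]>.05)&(P[:,0]>.45)&(P[:,0]<.65)
    G=P[k]
    if len(G)>5: print(n,'glass',len(G),cv2.minAreaRect(G[:,:2].astype(np.float32)),np.percentile(G,[2,50,98],axis=0).round(4).tolist())
    K=P[(P[:,2]>.045)&(P[:,2]<.08)&(abs(P[:,0]-.533)<.018)&(abs(P[:,1]-.107)<.015)]
    if len(K): print('key',np.median(K,0),np.percentile(K[:,2],95))
    k=(I[:,1]>I[:,0]+20)&(I[:,1]>I[:,2]+10)&(P[:,1]<-.15)&(P[:,1]>-.4)&(P[:,2]<.04)&(P[:,0]>.45)&(P[:,0]<.65)
    if k.sum()>5: print('done',cv2.minAreaRect(P[k][:,:2].astype(np.float32)),np.median(P[k][:,2]))
    if n=='wrist': cv2.imwrite('pics/w4.png',f['img'][:,:,::-1])
    if n!='wrist':
        T=P[(P[:,2]>.0205)&(P[:,2]<.03)&(P[:,0]>.43)&(P[:,0]<.63)&(P[:,1]<-.08)&(P[:,1]>-.36)&~k]
        print('tray',cv2.minAreaRect(T[:,:2].astype(np.float32)))
```

```text
[0.53727018 0.10720756 0.18315018] [ 6.10824232e-02 -9.97926940e-02  1.84422560e+00  3.73167595e-05
  1.39323004e+00  2.10996037e-02] [-0.34379661 -0.19734409 -0.79207934] 0.4207409491743184
scene glass 200 ((0.5556663274765015, 0.18954116106033325), (0.03547916188836098, 0.06907400488853455), 88.91852569580078) [[0.5246, 0.1753, 0.0511], [0.5558, 0.1917, 0.057], [0.5868, 0.206, 0.061]]
key [0.5352379  0.11002363 0.05182004] 0.05598518241720063
done ((0.5621684193611145, -0.26385417580604553), (0.06802892684936523, 0.03463655710220337), 19.10387420654297) 0.02106588515735297
tray ((0.5333411693572998, -0.21672391891479492), (0.13518370687961578, 0.2071307748556137), 10.97791576385498)
side glass 148 ((0.5524183511734009, 0.1880452185869217), (0.07033098489046097, 0.03527463972568512), 0.8479934334754944) [[0.5203, 0.171, 0.0508], [0.5515, 0.185, 0.0548], [0.5853, 0.2034, 0.0587]]
key [0.52967273 0.10534452 0.05143864] 0.05397768510911649
done ((0.563676118850708, -0.26433566212654114), (0.08083545416593552, 0.0359836108982563), 19.900415420532227) 0.020548731977845958
tray ((0.5328051447868347, -0.21779130399227142), (0.13637250661849976, 0.20263831317424774), 10.335806846618652)
wrist glass 2824 ((0.5564305782318115, 0.1873338222503662), (0.06940300762653351, 0.02996755950152874), 1.550377368927002) [[0.5248, 0.1731, 0.0556], [0.5561, 0.1874, 0.057], [0.5882, 0.2015, 0.0585]]
key [0.53430547 0.10787333 0.05290285] 0.05403394636342386
```

View pics/w4.png

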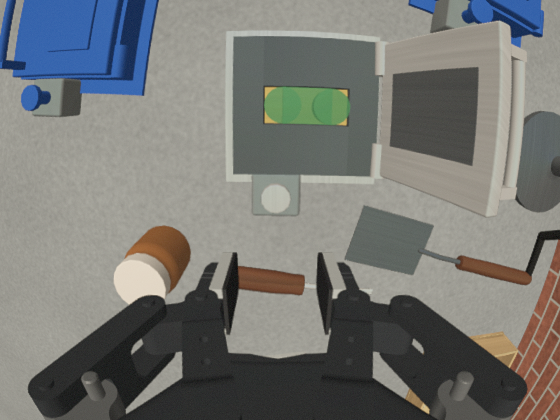

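The wrist view shows the pull standing proud at (306,105), the key down at (275,198) and the lid open on the right. Key top 0.053, glass top 0.057. Turn the wrist 90 degrees over the pull.

Emit:
{"method": "play_rows", "body": {"plan": [[0, 3, -10, -0.18, 0], [0, 6, -20, -0.36, -0.1], [0, 9, -30, -0.54, -0.1], [0, 12, -45, -0.72, -0.1], [0, 15, -55, -0.9, -0.1], [0, 18, -65, -1.08, -0.1], [0, 22, -80, -1.26, -0.1], [0, 22, -80, -1.44, -0.1]]}}

```text
time: 12.58
tool_pos: [0.5537, 0.1885, 0.1782]
tool_rot: [0.705, 0.029, 0.708, -0.03]
contact_force: [-0.1, 0.1, 0.8]
gripper_width: 0.55
```

Emit:
{"method": "play_rows", "body": {"plan": [[0, 0, 0, -0.13, -0.1], [0, 0, 0, -0.13, -0.1], [0, 0, 0, -0.13, -0.1]]}}

```text
time: 12.95
tool_pos: [0.5543, 0.1878, 0.1798]
tool_rot: [0.706, -0.013, 0.708, 0.013]
contact_force: [-0.1, 0.3, -1.0]
gripper_width: 0.547
```

Run:
```python
from h import *
s=manip.state();R=Rot(s['tool_rot']);print(s['tool_pos'],R.round(3).tolist(),s['joint_pos'].round(3),s['gripper_width'])
f=grab('wrist');P=wcloud(f).reshape(-1,3);I=f['img'].reshape(-1,3).astype(int)
k=(I[:,1]>I[:,0]+20)&(I[:,1]>I[:,2]+10)&(P[:,1]>.1)&(P[:,1]<.3)&(P[:,2]<.1)&(P[:,2]>.05)&(P[:,0]>.45)&(P[:,0]<.65)
G=P[k];r=cv2.minAreaRect(G[:,:2].astype(np.float32));print(len(G),r,np.median(G,0))
e=np.array([*r[0],.057])-s['tool_pos'];print('delta tool mm',(R.T@e*1000).round(1))
```

```text
[0.5542971  0.18777068 0.17976475] [[-0.002, -0.037, 0.999], [-0.0, 0.999, 0.037], [-1.0, -0.0, -0.002]] [ 0.199 -0.003  1.756  0.     1.39  -1.409] 0.5473583002649977
2545 ((0.556300163269043, 0.18780308961868286), (0.06958555430173874, 0.029977619647979736), 1.3131513595581055) [0.55453216 0.18750138 0.05707185]
delta tool mm [122.8   0.    2.3]
```

Emit:
{"method": "play_rows", "body": {"plan": [[40, 0, 2, 0, -0.1], [80, 0, 2, 0, -0.1], [105, 0, 2, 0, -0.1], [118, 0, 2, 0, -0.1], [118, 0, 2, 0, -0.1], [118, 0, 2, 0, -0.1]]}}

```text
time: 13.75
tool_pos: [0.5581, 0.1883, 0.0648]
tool_rot: [0.708, -0.014, 0.706, 0.014]
contact_force: [0.3, -1.0, -0.6]
gripper_width: 0.548
```

Emit:
{"method": "play_rows", "body": {"plan": [[8, 0, -1, 0, -0.1], [14, 0, -2, 0, -0.1], [17, 0, -2, 0, -0.1], [17, 0, -2, 0, -0.1]]}}

```text
time: 14.25
tool_pos: [0.5547, 0.1879, 0.0458]
tool_rot: [0.707, -0.014, 0.707, 0.014]
contact_force: [0.2, 0.4, -0.3]
gripper_width: 0.549
```

Emit:
{"method": "play_rows", "body": {"plan": [[-1, 0, 0, 0, 0.1], [-1, 0, 0, 0, 0.3], [-1, 0, 0, 0, 0.5], [-1, 0, 0, 0, 1], [-1, 0, 0, 0, 1], [-1, 0, 0, 0, 1]]}}

```text
time: 15.0
tool_pos: [0.5554, 0.188, 0.0479]
tool_rot: [0.707, -0.014, 0.707, 0.014]
contact_force: [-0.7, -0.2, 5.2]
gripper_width: 0.329
```

Emit:
{"method": "play_rows", "body": {"plan": [[-2, 0, 0, 0, 1], [-6, 0, 0, 0, 1], [-15, 0, 0, 0, 1], [-40, 0, 0, 0, 1], [-70, 0, 0, 0, 1], [-90, 0, 0, 0, 1], [-90, 0, 0, 0, 1]]}}

```text
time: 15.88
tool_pos: [0.5564, 0.1882, 0.1397]
tool_rot: [0.708, -0.014, 0.705, 0.014]
contact_force: [-0.1, 0.5, -0.6]
gripper_width: 0.329
```

Run:
```python
from h import *
s=manip.state();R=Rot(s['tool_rot']);print(s['tool_pos'],s['contact_force'],s['gripper_width'])
g=grab('side');f=grab('scene')
cv2.imwrite('pics/o5.png',np.hstack([cv2.resize(g['img'][60:240,160:360],(400,360)),cv2.resize(f['img'][120:300,220:420],(400,360))])[:,:,::-1])
for n,f,P in (('side',g,cloud(g)),('scene',f,cloud(f))):
    P=P.reshape(-1,3);I=f['img'].reshape(-1,3).astype(int)
    k=(I[:,1]>I[:,0]+20)&(I[:,1]>I[:,2]+10)&(P[:,1]>.1)&(P[:,1]<.3)&(P[:,2]<.2)&(P[:,2]>.03)&(P[:,0]>.45)&(P[:,0]<.65)
    if k.sum()>5: print(n,k.sum(),np.percentile(P[k],[3,97],axis=0).round(4).tolist())
```

```text
[0.5563607  0.18823784 0.13970023] [-0.13471364  0.54971275 -0.55082821] 0.32937688164986617
side 138 [[0.5219, 0.1712, 0.1324], [0.5866, 0.2043, 0.1501]]
scene 145 [[0.5337, 0.1766, 0.1322], [0.5882, 0.2062, 0.1496]]
```

View pics/o5.png

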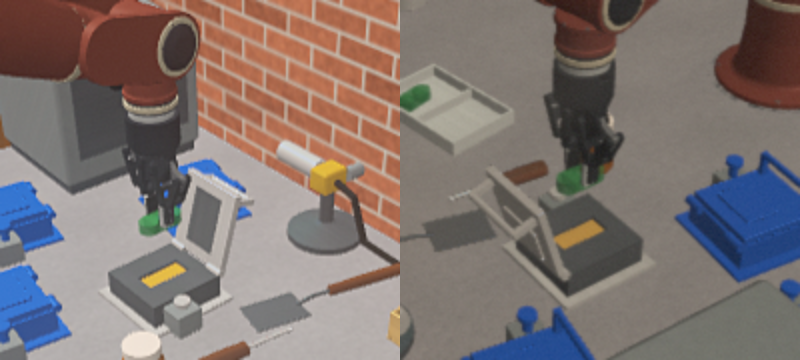

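The pull is held level (bottom about 7.8 mm below the TCP) and the mould is open with an empty cavity. Carry it to above the bay at (0.524, -0.169), yaw 10.4 degrees.

Emit:
{"method": "play_rows", "body": {"plan": [[0, -20, -2, 0, 1], [0, -60, -7, 0, 1], [0, -110, -13, -0.02, 1], [0, -165, -20, -0.05, 1], [0, -220, -28, -0.08, 1], [0, -270, -34, -0.11, 1], [0, -320, -41, -0.13, 1], [0, -345, -44, -0.15, 1]]}}

```text
time: 16.98
tool_pos: [0.5227, -0.1615, 0.136]
tool_rot: [0.703, -0.066, 0.705, 0.066]
contact_force: [0.2, 1.0, -1.1]
gripper_width: 0.325
```

Emit:
{"method": "play_rows", "body": {"plan": [[0, -10, 0, 0, 1], [0, -10, 0, 0, 1], [0, -10, 0, 0, 1]]}}

```text
time: 17.35
tool_pos: [0.5263, -0.1673, 0.1369]
tool_rot: [0.704, -0.067, 0.704, 0.067]
contact_force: [0.0, 0.4, -0.9]
gripper_width: 0.33
```

Run:
```python
from h import *
s=manip.state();R=Rot(s['tool_rot']);print(s['tool_pos'],s['contact_force'],s['gripper_width'],'yaw',np.arctan2(R[1,2],R[0,2]))
f=grab('wrist');cv2.imwrite('pics/w6.png',f['img'][:,:,::-1]);P=wcloud(f).reshape(-1,3);I=f['img'].reshape(-1,3).astype(int)
T=P[(P[:,2]>.021)&(P[:,2]<.03)&(P[:,0]>.43)&(P[:,0]<.63)&(P[:,1]<-.08)&(P[:,1]>-.36)];print('tray',cv2.minAreaRect(T[:,:2].astype(np.float32)),len(T))
g=(I[:,1]>I[:,0]+20)&(I[:,1]>I[:,2]+10)&(abs(P[:,0]-.524)<.08)&(abs(P[:,1]+.169)<.08)&(P[:,2]>.1)
if g.sum()>5: print('glass',cv2.minAreaRect(P[g][:,:2].astype(np.float32)),np.percentile(P[g][:,2],[5,50,95]))
```

```text
[ 0.52629201 -0.16734645  0.13687244] [ 0.00213713  0.39976935 -0.91050134] 0.3295118310929516 yaw 0.19013490942833253
tray ((0.5351282358169556, -0.21858251094818115), (0.1309405416250229, 0.20108531415462494), 10.69994831085205) 6639
glass ((0.5277888774871826, -0.16756339371204376), (0.07116363197565079, 0.029750600457191467), 10.352476119995117) [0.1423611  0.14572236 0.14672324]
```

View pics/w6.png

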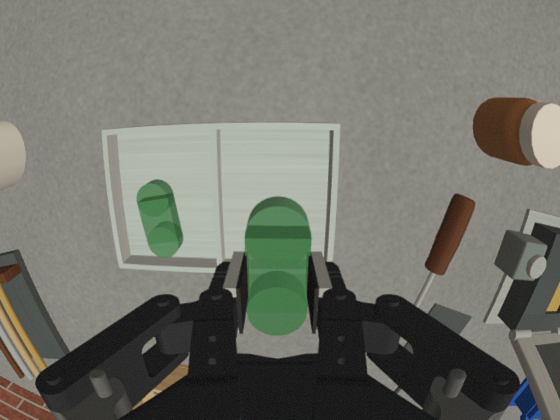

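The wrist view shows the pull at (277,265) parallel to the tray walls, the empty bay beneath it and the finished pull untouched at (160,218). Small correction and descend.

Emit:
{"method": "play_rows", "body": {"plan": [[30, -3, -2, 0, 1], [60, -3, -2, 0, 1], [85, -3, -2, 0, 1], [103, -3, -2, 0, 1], [110, -3, -2, 0, 1], [110, -3, -2, 0, 1], [110, -3, -2, 0, 1]]}}

```text
time: 18.27
tool_pos: [0.5259, -0.172, 0.0285]
tool_rot: [0.705, -0.067, 0.703, 0.066]
contact_force: [-1.0, 0.6, -1.0]
gripper_width: 0.329
```

Emit:
{"method": "play_rows", "body": {"plan": [[4, 0, 0, 0, 1], [7, 0, 0, 0, 1], [10, 0, 0, 0, 1], [12, 0, 0, 0, 1], [13, 0, 0, 0, 1], [13, 0, 0, 0, 1]]}}

```text
time: 19.02
tool_pos: [0.525, -0.1716, 0.0142]
tool_rot: [0.704, -0.067, 0.704, 0.067]
contact_force: [-0.5, 1.2, -0.8]
gripper_width: 0.327
```

Emit:
{"method": "play_rows", "body": {"plan": [[0.5, 0, 0, 0, 1], [1, 0, 0, 0, 1], [1, 0, 0, 0, 1]]}}

```text
time: 19.4
tool_pos: [0.525, -0.1717, 0.0133]
tool_rot: [0.704, -0.067, 0.704, 0.067]
contact_force: [-0.4, -0.1, -0.4]
gripper_width: 0.329
```

Emit:
{"method": "play_rows", "body": {"plan": [[0.5, 0, 0, 0, 1], [0.5, 0, 0, 0, 1]]}}

```text
time: 19.65
tool_pos: [0.5251, -0.1717, 0.0131]
tool_rot: [0.704, -0.067, 0.704, 0.067]
contact_force: [-0.6, 1.4, 2.0]
gripper_width: 0.331
```

Emit:
{"method": "play_rows", "body": {"plan": [[0.5, 0, 0, 0, 1], [0.5, 0, 0, 0, 1]]}}

```text
time: 19.9
tool_pos: [0.5251, -0.1717, 0.0131]
tool_rot: [0.704, -0.067, 0.704, 0.067]
contact_force: [-4.2, 2.0, 5.9]
gripper_width: 0.329
```

Floor contact felt at z 0.0131 (about 6 N). Opening a little and withdrawing.

Emit:
{"method": "play_rows", "body": {"plan": [[0, 0, 0, 0, 0.3], [0, 0, 0, 0, 0.2], [0, 0, 0, 0, 0.1], [0, 0, 0, 0, 0.1], [-5, 0, 0, 0, 0.1], [-25, 0, 0, 0, 0.1], [-60, 0, 0, 0, 0.1], [-110, 0, 0, 0, 0.1]]}}

```text
time: 20.9
tool_pos: [0.5243, -0.1713, 0.1236]
tool_rot: [0.703, -0.066, 0.704, 0.067]
contact_force: [1.4, -0.5, -0.1]
gripper_width: 0.451
```

Run:
```python
from h import *
s=manip.state();print(s['tool_pos'],s['contact_force'],s['gripper_width'],s['time'])
fr={n:grab(n) for n in('side','scene','wrist')}
cv2.imwrite('pics/o7.png',np.hstack([cv2.resize(fr['side']['img'],(400,300)),cv2.resize(fr['scene']['img'],(400,300))])[:,:,::-1])
for n,f in fr.items():
    P=(wcloud if n=='wrist' else cloud)(f).reshape(-1,3);I=f['img'].reshape(-1,3).astype(int)
    g=(I[:,1]>I[:,0]+20)&(I[:,1]>I[:,2]+10)&(P[:,2]<.05)&(P[:,2]>.01)&(abs(P[:,0]-.535)<.07)
    for nm,a,b in(('placed',-.215,-.12),('done',-.33,-.225)):
        k=g&(P[:,1]>a)&(P[:,1]<b)
        if k.sum()>5: print(n,nm,k.sum(),cv2.minAreaRect(P[k][:,:2].astype(np.float32)),np.percentile(P[k][:,2],[50,95]).round(4))
    if n!='wrist':
        B=P[(P[:,2]>.08)&(P[:,2]<.2)&(P[:,0]>.6)&(P[:,0]<.75)&(P[:,1]>.13)&(P[:,1]<.25)];print('lid',np.percentile(B,[2,98],axis=0).round(3).tolist())
        K=P[(P[:,2]>.045)&(P[:,2]<.08)&(abs(P[:,0]-.533)<.018)&(abs(P[:,1]-.107)<.015)];print('key',np.median(K[:,2]))
        J=P[(P[:,2]>.072)&(P[:,2]<.095)&(P[:,0]>.37)&(P[:,0]<.46)&(P[:,1]>-.01)&(P[:,1]<.08)];print('jar',np.median(J,0))
```

```text
[ 0.52428099 -0.17129645  0.12355468] [ 1.37331629 -0.54695228 -0.1093702 ] 0.4514960405076744 20.9
side placed 270 ((0.5237043499946594, -0.17215096950531006), (0.07138632237911224, 0.034753989428281784), 11.379408836364746) [0.0204 0.0233]
side done 289 ((0.5640550255775452, -0.26733672618865967), (0.07930484414100647, 0.030964767560362816), 19.330549240112305) [0.0206 0.0233]
lid [[0.626, 0.132, 0.081], [0.65, 0.245, 0.138]]
key 0.05082573265887702
jar [0.40777486 0.02466395 0.08285432]
scene placed 145 ((0.5259702801704407, -0.16861459612846375), (0.0696752518415451, 0.03570583090186119), 11.585495948791504) [0.0212 0.0256]
scene done 136 ((0.5604975819587708, -0.26601797342300415), (0.07531914114952087, 0.037871647626161575), 16.314598083496094) [0.021  0.0261]
lid [[0.639, 0.139, 0.083], [0.696, 0.249, 0.168]]
key 0.052663467723127466
jar [0.41586906 0.03881142 0.08433642]
wrist placed 2807 ((0.5261080861091614, -0.1718476563692093), (0.06976836919784546, 0.029079072177410126), 10.276596069335938) [0.0221 0.0232]
wrist done 2560 ((0.562789261341095, -0.2685580551624298), (0.06972526013851166, 0.03143945708870888), 19.039636611938477) [0.0219 0.023 ]
```

View pics/o7.png

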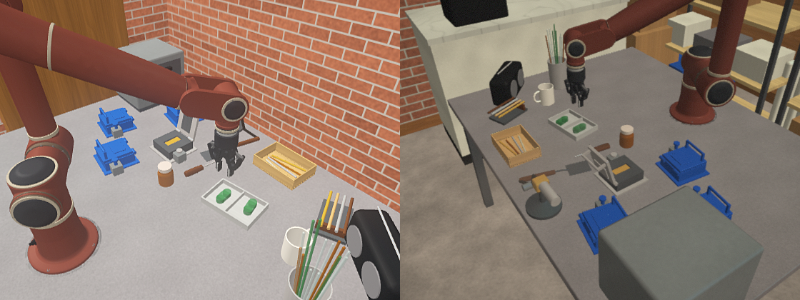

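The pull lies flat in the bay. Lid and key still read as they did, and nothing else has shifted. Handing in.

```bash
python3 -c "
from h import *
print(manip.job_done())"
```

```text
the job is handed in; nothing more can be done
None
```

The job is done and handed in at about 21 s. The lid is open, the knock-out is down, and the pull is in the empty bay.

- **Lid:** I gripped the bar and carried it along its arc to about 102°. I then let go and it rests open past vertical.
- **Knock-out:** I pressed the key down until it stopped, at about 11 N. Its top reads 51–53 mm above the bench, against 53 mm expected when fully down.
- **Pull:** I lifted it out and lowered it until it touched the tray floor at about 6 N before letting go.
    - **Position:** the close wrist-camera check puts it at (0.526, -0.172), within about 1 mm of my estimate of the bay centre.
    - **Orientation:** it lies flat with its top at 22 mm, at 10.3° against the tray's roughly 10.5°.
- **Other objects:** the finished pull is still in its bay, about 19° by the cameras at both the start and the end of the check. The jar, pick, mug and paddle look unmoved in the final pictures. I re-measured only the jar, which is unmoved within camera error.

No final check failed. The cameras disagreed by a few millimetres, so I relied on the close wrist view for the grasp and the placing.

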